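# Fit the oversize hatch panel into its case

## Robot

A 6-joint arm with a two-finger parallel gripper is mounted at the origin on a cart in front of the work surface, level with it; the furniture and walls round the work are solid. World frame = base frame: x ahead of the robot, y to its left, z up, the work surface at z = 0. Lengths are in m, angles in degrees, forces in N, time in s.
With the tool pointing down it reaches from about 0.4 to 0.825 m from the base axis. Payload 7 kg.
Tool frame: the origin (TCP) lies on the centre line of the jaws, within the pads' length; the fingertips stand 8 mm ahead of it and the grasp point (between the pads) lies 11 mm behind it; z points along the fingers, y is the line along which they close (so a half turn about z gives the same grasp; the last joint's range is limited). The gripper opens to 88 mm and grips with 3 to 60 N. Pads are 19 mm wide; open, the fingers measure 130 mm over their backs; the gripper's body (78 mm by 193 mm) begins 47 mm behind the grasp point.
Start: joints at [-59.181, 20.546, 0.682, 0, -70.136, -16.507], TCP at [0.167, -0.654, 0.235] pointing down, gripper open.
Joint ranges: [-176.03, 176.03], [-82.01, 121.73], [-58.28, 71.71], [-173.87, 95.51], [-174.79, -0.11], [-173.66, 173.66]. Speed limits (degrees/s): [136.94, 136.94, 172.46, 180, 180, 180].

## Interface

Orientations are given as [roll, pitch, yaw] about the fixed x, y, z axes, in that order (R = Rz(yaw) Ry(pitch) Rx(roll)).
In Python, from plant import ctrl, vision gives the robot as it stands. The module is installed in compiled form; this text tells all that it offers.
- The arm moves only by the tool move_arm, never from a script. Its argument "moves" is one flat list of numbers, 7 for each row, row after row: the finger opening in cm, from 0 to 8.76, then the shift along the tool's x, y, z in cm, then the turn, a rotation vector about the tool's x, y, z in rad. A call has 1 to 8 rows; each row shifts and turns the commanded pose from where the row before left it, along the tool's axes as they then stand; what a row does not reach is not made up. A row lasts 1/10 s, in which the tool goes at most 50 mm and 8.59 degrees, less where a joint would pass 70% of its speed; a pose out of reach is approached as far as the arm can. A call with a gripper value outside its range is refused whole. The fingers move at their own pace and stop on an object; the grip force is fixed at half the most. Time passes only in rows, so rows that do not move let the fingers close. It gives the time, the measured TCP pose, the force, the opening and the grip force at its end, in the units of the state.
- ctrl.get_obs(): the state, without advancing time (a new reading comes with each control period).
- vision.snapshot(name): name is "scene" or "top"; returns (picture, depth): 420x560x3 uint8, red, green, blue; 420x560 float32, m along the optical axis (not along the pixel's ray), 0 where there is no reading.
- vision.camera_model(name): a dict with "vertical_fov" (degrees; the focal length in pixels is half the picture's height over the tangent of half this angle, whatever the lens; pixels are square), "cx", "cy" (the principal point, pixels), "D" ([k1, k2, p1, p2, k3] as OpenCV has them; the pictures are not rectified), "cam_to_world" (4x4, takes a point from camera to world coordinates). Camera axes: x right, y down, z forward; pixel columns grow to the right and rows downward; lengths in m; the calibration is good to about 2 mm. A picture is of the moment at which its call begins. camera_model takes no time and is no camera call.
- ctrl.close_job(): hands the job in; it is judged then, once.
The state is a dict: "clock": time; "joint_pos": joint angles; "qvel": joint speeds; "tau": joint torques, N m; "tool_pos": TCP position; "orientation": TCP orientation; "force": force on the tool from outside, world axes, zero at the start; "moment": the same for the moment, N m; "opening": finger opening in m; "gripper_force": force on a finger pad.
Only numpy, scipy, OpenCV 4.12 (cv2) and the standard library are available. Lean on these libraries where they do the work, as an engineer would, in place of code of your own. Each camera call takes 0.05 s, during which the arm holds its last target. There are 200 camera calls.

## Task

Fit the plywood hatch panel, handle up, into the open case: it is longer than the opening, so pass it in at a slant, feeding one end into the deep groove under the wide rail before swinging the other end down past the narrow rail, and lay it flat on the ledges. Then slide it under the narrow rail and press it home against the hidden stop there with a short steady push of about 10 N, so both ends are held under their rails, and let go. Work gently without forcing or dropping the panel, and leave the mug, the nail tin and the block of wood where they are.

Things in the scene. Friction and masses are not known exactly. Their poses are not given: they have to be found in the camera images.
- case: Open wooden case screwed to the bench, 230 mm along its x, 150 along y, 64 high, with a wide and a narrow rail across the top of its ends. Origin on the bench under the middle of the opening; z up; x points from the wide rail (end nearer the robot) to the narrow rail. Opening: x -75 to +75 mm, y -65 to +65 between side walls 64 mm high. It does not move
- wide_rail (a point): Middle of the wide rail's inner lower edge: x = -75 mm, 54 mm above the bench, axes as the case's. The rail is 50 mm wide (case x -125 to -75) and 10 mm thick (54 to 64 mm above the bench). The groove under it is 24 mm high and 36 mm deep: its end wall is at case x = -111 mm
- ledge (a point): Top of the ledge at the wide-rail end, on the middle line at case x = -65 mm, 30 mm above the bench. Ledges at this height run along both ends (from 10 mm inside each rail's edge to the end of its groove) and both long sides; the panel is to lie on them
- narrow_rail: Narrow rail, with the stop under it. Origin on the case's z axis, 54 mm above the bench (the rail's underside), axes as the case's; the rail is at x = +75 to +105 mm, 10 mm thick. The 24 mm high groove under it ends at a rigid fixed stop, hidden from view, its face somewhere from x = +83 to +91 mm (8 to 16 mm in from the rail's edge), different each time: find it by feel
- panel: Loose plywood hatch panel, 180 mm along its x, 120 along y, 8 thick, about 0.25 kg, with a wooden grip block on top: 24 mm thick along x, 80 long along y, centred, its top 53 mm above the panel's underside. Origin: centre of the underside; z up. It starts flat on the bench; its two ends are alike, either may go under the wide rail. Thin battens on top are for looks
- panel_end_a (a point): Middle of the panel's lower edge at its -x end (90 mm from the origin)
- panel_end_b (a point): Middle of the panel's lower edge at its +x end (90 mm from the origin)
- nail_tin: Round tin of nails, 66 mm across, 69 mm high, standing; origin centre of its underside. To be left alone
- mug: Spotted mug, 82 mm across, 91 mm high, standing; origin centre of its underside. To be left alone
- burl_block: Brown block of wood, 66 x 98 x 40 mm, lying; origin centre of its underside. To be left alone
Not all that is in view belongs to the job. There is more than one size of the panel; the job needs the larger.

How it is judged:
By the outcome, as a careful person would: the job done as asked, in the order asked, and still so for the second after the job is handed in, with the robot touching nothing.
It also fails if it takes over 64 s, if anything falls off the work surface, if the arm or the gripper's body presses on something with over 40 N, if the wrist force passes 120 N, or if a joint passes its speed limit or range.

## Working session

There is one attempt and no reset: what is moved stays moved. The work goes in short steps, Python scripts to look and compute and a tool call to move; the robot and the scene stay as the last step left them, time stands still between calls to the robot, and variables do not carry over. Pictures are saved under pics/ and viewed, at most 10 in all, crops included, and the job is handed in when it is done.

Besides the shell and the picture viewer there is one more tool, called after "Emit:" as a command line: name --argument value ..., lists and objects as JSON in quotes. move_arm: Moves the arm, as the interface text tells. Its arguments: {"type":"object","properties":{"moves":{"type":"array"}},"required":["moves"]}

```bash
mkdir -p pics
cat > h.py <<'E'
import numpy as np, cv2
from plant import ctrl, vision
def cam(n):
    m=vision.camera_model(n); f=210/np.tan(np.radians(m["vertical_fov"])/2)
    return np.array([[f,0,m["cx"]],[0,f,m["cy"]],[0,0,1]]),np.array(m["D"],float),np.array(m["cam_to_world"])
def ray(n,px,z):
    K,D,T=cam(n); p=cv2.undistortPoints(np.array(px,float).reshape(-1,1,2),K,D).reshape(-1,2)
    d=np.c_[p,np.ones(len(p))]@T[:3,:3].T; o=T[:3,3]
    return o+d*((z-o[2])/d[:,2])[:,None]
def cloud(n,depth):
    K,D,T=cam(n); v,u=np.mgrid[0:420,0:560]
    p=cv2.undistortPoints(np.stack([u,v],-1).reshape(-1,1,2).astype(float),K,D).reshape(-1,2)
    c=np.c_[p,np.ones(len(p))]*depth.reshape(-1,1)
    return (c@T[:3,:3].T+T[:3,3]).reshape(420,560,3)
def save(name,im): cv2.imwrite("pics/"+name,cv2.cvtColor(im,cv2.COLOR_RGB2BGR))
E
python3 - <<'E'
from h import *
for n in("scene","top"):
    im,d=vision.snapshot(n); save(n+"0.png",im); np.savez("pics/"+n+"0.npz",im=im,d=d); print(n,cam(n)[2][:3].round(3).tolist())
o=ctrl.get_obs(); print(o)
E
```

```text
scene [[0.492, 0.394, -0.777, 1.652], [0.871, -0.232, 0.434, -0.731], [-0.009, -0.889, -0.457, 0.687]]
top [[0.004, -0.999, 0.036, 0.513], [-1.0, -0.004, -0.021, -0.099], [0.021, -0.036, -0.999, 1.409]]
{'clock': 0.1, 'joint_pos': array([-5.91807410e+01,  2.05874931e+01,  6.41534743e-01, -1.68348113e-02,
       -7.01372458e+01, -1.65086212e+01]), 'qvel': array([ 0.06037231, -0.10682434,  0.09286849,  0.02365042,  0.09528974,
       -0.00438372]), 'tau': array([-2.08824531e-03, -5.84164202e+01,  2.93748432e+01,  7.01557651e+00,
        1.00290249e-02, -5.39653570e-05]), 'tool_pos': array([ 0.16673777, -0.65365891,  0.23373647]), 'orientation': array([ 1.79915728e+02, -8.47085830e-03, -1.65695087e+02]), 'force': array([ 0.50171506,  0.86743118, -0.32783737]), 'moment': array([-0.02350193, -0.00340444,  0.00769111]), 'gripper_force': 0.0, 'opening': 0.08755341808323222}
```

View pics/top0.png

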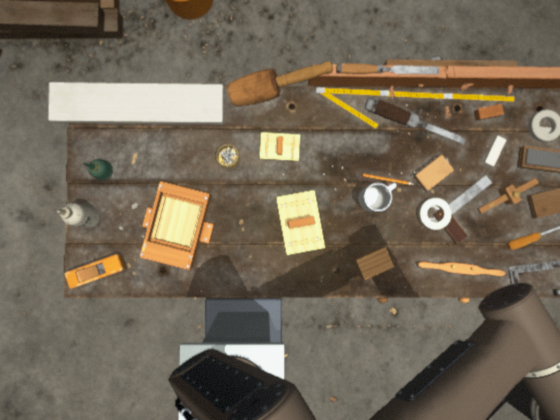

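View pics/scene0.png

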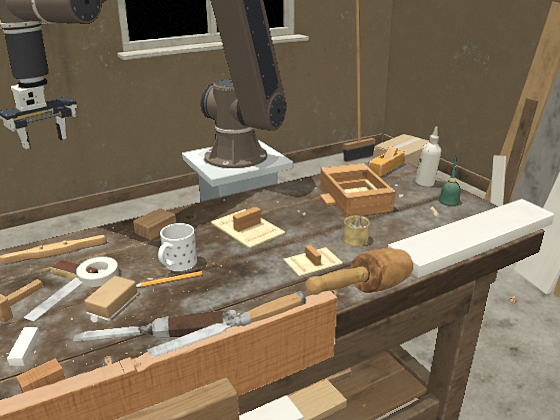

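Top view: the candidates for the panel are the large cream panel with a grip block at (301,222) and the small one at (280,147), which I take to be the decoy. The case is at (176,225), with its wide rail towards the bottom of the picture. The mug is at (376,197) and the tin at (228,155). I choose (301,222) and will check its size next.

Run:
```python
from h import *
q=np.load("pics/top0.npz"); im,d=q["im"],q["d"]; P=cloud("top",d)
hsv=cv2.cvtColor(im,cv2.COLOR_RGB2HSV)
def rect(m,z,name):
    m=m.astype(np.uint8)*255
    n,l,s,c=cv2.connectedComponentsWithStats(m); 
    for i in range(1,n):
        if s[i,4]>60:
            v,u=np.nonzero(l==i); w=ray("top",np.c_[u,v],z)[:,:2]
            r=cv2.minAreaRect((w*1000).astype(np.float32)); print(name,s[i,4],"px",c[i].round(1),"ctr",np.round(r[0],1),np.round(r[1],1),round(r[2],2), "medz",np.median(P[...,2][l==i]).round(4))
W=np.zeros((420,560),bool)
def win(a,b,c,e):
    w=W.copy(); w[c:e,a:b]=1; return w
cream=(hsv[...,0]>20)&(hsv[...,0]<35)&(hsv[...,1]>40)&(hsv[...,2]>150)
org=(hsv[...,0]<17)&(hsv[...,1]>110)&(hsv[...,2]>120)
w=win(265,340,180,265); 
rect(w&(cream|org),.008,"panel"); rect(w&org,.053,"grip"); rect(w&(P[...,2]>.04),.053,"gripz")
w=win(250,310,125,170); rect(w&(cream|org),.008,"small")
w=win(130,220,170,280); rect(w&(P[...,2]>.055)&(P[...,2]<.075),.064,"case64")
rect(w&org,.064,"caseorg")
a=cv2.resize(im[165:285,125:345],None,fx=3.6,fy=3.6,interpolation=cv2.INTER_CUBIC); save("crop1.png",a)
```

```text
panel 2326 px [300.1 222. ] ctr [ 518.1 -207.3] [184.6 124. ] 10.34 medz 0.0087
grip 196 px [300.7 221.8] ctr [ 519.1 -205.9] [22.8 77.1] 10.48 medz 0.0526
gripz 215 px [301.  222.2] ctr [ 517.8 -206.9] [23.6 79.8] 10.48 medz 0.0528
small 1082 px [279.4 146.3] ctr [ 751.7 -143.2] [125.2  85.4] 87.0 medz 0.0052
case64 1827 px [172.9 229.5] ctr [507.6 165.2] [151.3 229.8] 75.67 medz 0.0641
caseorg 2491 px [175.4 228.2] ctr [505.9 156.9] [204.5 234.2] 76.21 medz 0.0624
```

View pics/crop1.png

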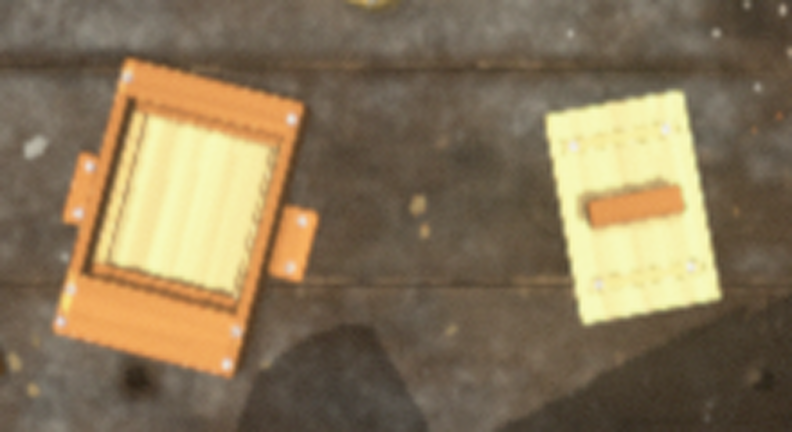

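The crop shows the 180 x 120 panel (yaw 10.4°) with its grip block, and the case with its wide rail at the bottom (x axis at -14.3°). The small panel measures 125 x 85, so it is the decoy. Next I plan the reach.

```bash
cat >> h.py <<'E'
from scipy.spatial.transform import Rotation as R
def plan(p0,R0,p1,R1,n,op,k0=0):
    "straight line, smooth profile, rows rounded with the error carried on"
    t=np.arange(1,n+1)/n; s=t*t*(3-2*t) ; rv=(R0.inv()*R1).as_rotvec(); p=np.array(p0);q=R0; out=[]
    for si in s:
        a=np.round(q.inv().apply(p0+(p1-p0)*si-p)*100,2); w=np.round((q.inv()*R0*R.from_rotvec(rv*si)).as_rotvec(),3)
        out.append([op,*a.tolist(),*w.tolist()]); p=p+q.apply(a/100); q=q*R.from_rotvec(w)
    for i in range(0,n,8): print(str([x for r in out[i:i+8] for x in r]).replace(" ",""))
    return p,q
def tool(yaw,tilt=0):
    "tool y = -panel x, z down; tilt>0 raises the panel's +x end"
    return R.from_euler("z",yaw,degrees=True)*R.from_euler("y",-tilt,degrees=True)*R.from_matrix([[0,-1,0],[-1,0,0],[0,0,-1]])
def now():
    o=ctrl.get_obs(); return o["tool_pos"],R.from_euler("xyz",o["orientation"],degrees=True)
E
python3 - <<'E'
from h import *
p,q=now()
p,q=plan(p,q,np.array([.518,-.207,.11]),tool(10.4),20,8.7)
print(); plan(p,q,np.array([.518,-.207,.0245]),tool(10.4),6,8.7)
print(tool(10.4).as_euler("xyz",degrees=True))
E
```

```text
[8.7,-0.33,0.25,0.09,0.0,0.0,-0.011,8.7,-0.94,0.71,0.26,0.0,0.0,-0.031,8.7,-1.52,1.07,0.4,0.0,0.0,-0.049,8.7,-2.08,1.31,0.54,0.0,0.0,-0.065,8.7,-2.61,1.42,0.65,0.0,0.0,-0.079,8.7,-3.1,1.38,0.74,0.0,0.0,-0.09,8.7,-3.53,1.21,0.82,0.0,0.0,-0.098,8.7,-3.89,0.92,0.87,0.0,0.0,-0.106]
[8.7,-4.13,0.52,0.91,0.0,0.001,-0.11,8.7,-4.24,0.06,0.92,0.001,-0.0,-0.112,8.7,-4.23,-0.41,0.93,-0.0,-0.0,-0.113,8.7,-4.07,-0.86,0.9,-0.0,-0.0,-0.11,8.7,-3.79,-1.25,0.87,-0.0,-0.0,-0.105,8.7,-3.41,-1.54,0.82,0.0,-0.0,-0.099,8.7,-2.94,-1.7,0.73,0.0,-0.0,-0.09,8.7,-2.43,-1.71,0.65,0.0,-0.0,-0.078]
[8.7,-1.89,-1.57,0.54,0.0,0.0,-0.065,8.7,-1.35,-1.27,0.4,0.0,0.0,-0.05,8.7,-0.82,-0.85,0.26,0.0,0.0,-0.031,8.7,-0.27,-0.31,0.09,0.0,0.0,-0.011]

[8.7,-0.0,-0.0,0.63,0.0,0.0,0.0,8.7,-0.0,-0.0,1.59,0.0,0.0,0.0,8.7,-0.0,-0.0,2.05,0.0,0.0,0.0,8.7,-0.0,-0.0,2.06,0.0,0.0,0.0,8.7,-0.0,-0.0,1.58,0.0,0.0,0.0,8.7,-0.0,-0.0,0.64,0.0,0.0,0.0]
[180.    0.  -79.6]
```

Emit:
move_arm --moves '[8.7, -0.33, 0.25, 0.09, 0, 0, -0.011, 8.7, -0.94, 0.71, 0.26, 0, 0, -0.031, 8.7, -1.52, 1.07, 0.4, 0, 0, -0.049, 8.7, -2.08, 1.31, 0.54, 0, 0, -0.065, 8.7, -2.61, 1.42, 0.65, 0, 0, -0.079, 8.7, -3.1, 1.38, 0.74, 0, 0, -0.09, 8.7, -3.53, 1.21, 0.82, 0, 0, -0.098, 8.7, -3.89, 0.92, 0.87, 0, 0, -0.106]'

```text
clock: 0.9
tool_pos: [0.2912, -0.495, 0.1905]
orientation: [-180.0, 0.0, -135.1]
force: [1.8, -0.4, -0.1]
opening: 0.0869
gripper_force: 0.0
```

Emit:
move_arm --moves '[8.7, -4.13, 0.52, 0.91, 0, 0.001, -0.11, 8.7, -4.24, 0.06, 0.92, 0, 0, -0.112, 8.7, -4.23, -0.41, 0.93, 0, 0, -0.113, 8.7, -4.07, -0.86, 0.9, 0, 0, -0.11, 8.7, -3.79, -1.25, 0.87, 0, 0, -0.105, 8.7, -3.41, -1.54, 0.82, 0, 0, -0.099, 8.7, -2.94, -1.7, 0.73, 0, 0, -0.09, 8.7, -2.43, -1.71, 0.65, 0, 0, -0.078]'

```text
clock: 1.7
tool_pos: [0.4822, -0.2515, 0.1229]
orientation: [180.0, -0.0, -88.2]
force: [0.8, -0.9, 0.0]
opening: 0.0871
gripper_force: 0.0
```

Emit:
move_arm --moves '[8.7, -1.89, -1.57, 0.54, 0, 0, -0.065, 8.7, -1.35, -1.27, 0.4, 0, 0, -0.05, 8.7, -0.82, -0.85, 0.26, 0, 0, -0.031, 8.7, -0.27, -0.31, 0.09, 0, 0, -0.011, 8.7, 0, 0, 0, 0, 0, 0, 8.7, 0, 0, 0, 0, 0, 0]'

```text
clock: 2.3
tool_pos: [0.5176, -0.208, 0.1105]
orientation: [180.0, -0.0, -79.6]
force: [-0.3, -0.1, -0.1]
opening: 0.0874
gripper_force: 0.0
```

Run:
```python
from h import *
p,q=now(); print(p,q.as_euler("xyz",degrees=True),ctrl.get_obs()["force"])
plan(p,q,np.array([.518,-.207,.0245]),tool(10.4),7,8.7)
```

```text
[ 0.51764106 -0.2080361   0.11047322] [ 1.79954235e+02 -3.53160583e-02 -7.96428620e+01] [-0.33223607 -0.05023831 -0.0704436 ]
[8.7,-0.01,-0.0,0.48,0.0,-0.0,-0.0,8.7,-0.01,-0.01,1.22,0.0,-0.0,-0.0,8.7,-0.02,-0.01,1.68,0.0,-0.0,-0.0,8.7,-0.02,-0.02,1.83,0.0,-0.0,-0.0,8.7,-0.02,-0.01,1.68,0.001,-0.0,-0.001,8.7,-0.02,-0.01,1.23,-0.0,-0.001,0.0,8.7,-0.0,0.0,0.48,-0.0,0.0,0.0]
```

Emit:
move_arm --moves '[8.7, 0, 0, 0.5, 0, 0, 0, 8.7, -0.02, -0.02, 1.2, 0, 0, 0, 8.7, -0.02, -0.02, 1.7, 0, 0, 0, 8.7, -0.02, -0.02, 1.8, 0, 0, 0, 8.7, -0.02, 0, 1.7, 0, 0, 0, 8.7, -0.02, 0, 1.2, 0, 0, 0, 8.7, 0, 0, 0.5, 0, 0, 0, 5, 0, 0, 0, 0, 0, 0]'

```text
clock: 3.1
tool_pos: [0.5179, -0.2066, 0.0235]
orientation: [179.9, -0.0, -79.6]
force: [0.7, -0.5, 0.6]
opening: 0.0832
gripper_force: 0.0
```

Emit:
move_arm --moves '[4, 0, 0, 0, 0, 0, 0, 3, 0, 0, 0, 0, 0, 0, 2.5, 0, 0, 0, 0, 0, 0, 2.2, 0, 0, 0, 0, 0, 0, 1.5, 0, 0, 0, 0, 0, 0, 1.0, 0, 0, 0, 0, 0, 0, 1.0, 0, 0, 0, 0, 0, 0, 1.0, 0, 0, 0, 0, 0, 0]'

```text
clock: 3.9
tool_pos: [0.5188, -0.2065, 0.0244]
orientation: [180.0, -0.0, -79.6]
force: [-0.1, 0.1, 0.5]
opening: 0.0238
gripper_force: 30.0
```

Run:
```python
from h import *
o=ctrl.get_obs(); print({k:np.round(o[k],3) for k in("tool_pos","orientation","force","opening","gripper_force")})
p,q=now(); p1=p.copy(); p1[2]+=.125
p,q=plan(p,q,p1,q,8,1.0)
```

```text
{'tool_pos': array([ 0.519, -0.206,  0.024]), 'orientation': array([ 1.79992e+02, -4.40000e-02, -7.95680e+01]), 'force': array([-0.113,  0.132,  0.49 ]), 'opening': np.float64(0.024), 'gripper_force': np.float64(30.0)}
[1.0,0.0,0.0,-0.54,0.0,0.0,0.0,1.0,0.0,0.0,-1.41,0.0,-0.0,0.0,1.0,0.0,0.0,-2.01,0.0,-0.0,0.0,1.0,0.0,0.0,-2.29,0.0,-0.0,0.0,1.0,0.01,0.0,-2.29,0.0,-0.0,0.0,1.0,-0.0,0.0,-2.01,0.0,-0.0,0.0,1.0,-0.0,0.0,-1.41,0.0,-0.0,0.0,1.0,-0.0,0.0,-0.54,0.0,-0.0,0.0]
```

Emit:
move_arm --moves '[1, 0, 0, -0.5, 0, 0, 0, 1, 0, 0, -1.4, 0, 0, 0, 1, 0, 0, -2, 0, 0, 0, 1, 0, 0, -2.3, 0, 0, 0, 1, 0, 0, -2.3, 0, 0, 0, 1, 0, 0, -2, 0, 0, 0, 1, 0, 0, -1.4, 0, 0, 0, 1, 0, 0, -0.6, 0, 0, 0]'

```text
clock: 4.7
tool_pos: [0.5187, -0.2064, 0.1508]
orientation: [-180.0, -0.1, -79.6]
force: [-0.3, 0.6, -3.0]
opening: 0.024
gripper_force: 30.0
```

```bash
cat >> h.py <<'E'
CO=np.array([.5173,.1627,0]); CY=-14.33
def pose(ax,az,th,h=24.4,y=0):
    "TCP pose that puts panel end a (mm, case frame) at ax,az with slant th"
    t=np.radians(th); x=ax+90*np.cos(t)-h*np.sin(t); z=az+90*np.sin(t)+h*np.cos(t)
    return CO+R.from_euler("z",CY,degrees=True).apply([x/1000,y/1000,z/1000]),tool(CY,th)
def where(h=24.4):
    p,q=now(); B=R.from_euler("z",CY,degrees=True); m=(q*tool(0).inv()).as_matrix()
    m=(B.inv()*R.from_matrix(m)).as_matrix(); c=B.inv().apply(p-CO)*1000
    c=c-h*m[:,2]; a=c-90*m[:,0]; b=c+90*m[:,0]; f=B.inv().apply(ctrl.get_obs()["force"])
    print("A",a.round(1),"B",b.round(1),"slant",np.degrees(np.arcsin(m[2,0])).round(2),"yaw",np.degrees(np.arctan2(m[1,0],m[0,0])).round(2),"F case",f.round(2))
E
python3 - <<'E'
from h import *
where()
p,q=now(); print(p,ctrl.get_obs()["force"]); plan(p,q,*pose(-65,85,16),22,1.0)
E
```

```text
A [  11.  -395.   126.3] B [ 174.5 -319.6  126.5] slant 0.04 yaw 24.76 F case [-0.39  0.48 -2.96]
[ 0.51872095 -0.20640758  0.1508058 ] [-0.26098004  0.55920601 -2.9562733 ]
[1.0,-0.21,-0.05,0.01,0.002,0.0,0.003,1.0,-0.62,-0.13,0.03,0.004,0.001,0.007,1.0,-0.98,-0.21,0.05,0.008,0.002,0.012,1.0,-1.31,-0.26,0.06,0.01,0.002,0.015,1.0,-1.6,-0.28,0.08,0.012,0.003,0.019,1.0,-1.84,-0.3,0.08,0.014,0.003,0.022,1.0,-2.06,-0.28,0.1,0.016,0.003,0.025,1.0,-2.22,-0.25,0.1,0.016,0.004,0.026]
[1.0,-2.36,-0.2,0.09,0.018,0.004,0.028,1.0,-2.44,-0.14,0.1,0.018,0.004,0.028,1.0,-2.49,-0.06,0.09,0.019,0.004,0.03,1.0,-2.48,0.0,0.08,0.019,0.004,0.029,1.0,-2.45,0.09,0.07,0.018,0.004,0.029,1.0,-2.36,0.14,0.05,0.018,0.004,0.027,1.0,-2.23,0.2,0.04,0.016,0.003,0.027,1.0,-2.06,0.25,0.03,0.016,0.004,0.024]
[1.0,-1.86,0.26,0.01,0.014,0.003,0.022,1.0,-1.6,0.27,0.0,0.012,0.002,0.019,1.0,-1.31,0.24,-0.0,0.01,0.003,0.016,1.0,-0.98,0.2,-0.01,0.008,0.001,0.011,1.0,-0.62,0.13,-0.01,0.004,0.001,0.008,1.0,-0.22,0.04,0.0,0.002,0.001,0.002]
```

Emit:
move_arm --moves '[1, -0.21, -0.05, 0.01, 0.002, 0, 0.003, 1, -0.62, -0.13, 0.03, 0.004, 0.001, 0.007, 1, -0.98, -0.21, 0.05, 0.008, 0.002, 0.012, 1, -1.31, -0.26, 0.06, 0.01, 0.002, 0.015, 1, -1.6, -0.28, 0.08, 0.012, 0.003, 0.019, 1, -1.84, -0.3, 0.08, 0.014, 0.003, 0.022, 1, -2.06, -0.28, 0.1, 0.016, 0.003, 0.025, 1, -2.22, -0.25, 0.1, 0.016, 0.004, 0.026]'

```text
clock: 5.5
tool_pos: [0.5214, -0.0957, 0.1427]
orientation: [-175.4, -0.8, -87.1]
force: [-0.7, 1.3, -2.5]
opening: 0.0238
gripper_force: 30.0
```

Emit:
move_arm --moves '[1, -2.36, -0.2, 0.09, 0.018, 0.004, 0.028, 1, -2.44, -0.14, 0.1, 0.018, 0.004, 0.028, 1, -2.49, -0.06, 0.09, 0.019, 0.004, 0.03, 1, -2.48, 0, 0.08, 0.019, 0.004, 0.029, 1, -2.45, 0.09, 0.07, 0.018, 0.004, 0.029, 1, -2.36, 0.14, 0.05, 0.018, 0.004, 0.027, 1, -2.23, 0.2, 0.04, 0.016, 0.003, 0.027, 1, -2.06, 0.25, 0.03, 0.016, 0.004, 0.024]'

```text
clock: 6.3
tool_pos: [0.528, 0.0934, 0.1338]
orientation: [-167.0, -0.6, -99.9]
force: [0.9, -0.8, -2.2]
opening: 0.0239
gripper_force: 30.0
```

Emit:
move_arm --moves '[1, -1.86, 0.26, 0.01, 0.014, 0.003, 0.022, 1, -1.6, 0.27, 0, 0.012, 0.002, 0.019, 1, -1.31, 0.24, 0, 0.01, 0.003, 0.016, 1, -0.98, 0.2, -0.01, 0.008, 0.001, 0.011, 1, -0.62, 0.13, -0.01, 0.004, 0.001, 0.008, 1, -0.22, 0.04, 0, 0.002, 0.001, 0.002, 1, 0, 0, 0, 0, 0, 0, 1, 0, 0, 0, 0, 0, 0]'

```text
clock: 7.1
tool_pos: [0.5312, 0.1587, 0.1316]
orientation: [-164.1, -0.1, -104.3]
force: [0.8, 0.1, -3.7]
opening: 0.0239
gripper_force: 30.0
```

Run:
```python
from h import *
where()
t,d=vision.snapshot("top"); s,_=vision.snapshot("scene")
a=cv2.resize(t[165:285,115:245],None,fx=4,fy=4,interpolation=cv2.INTER_CUBIC); b=cv2.resize(s[110:270,280:440],(480,480),interpolation=cv2.INTER_CUBIC)
a=cv2.resize(a,(350,323)); c=np.zeros((480,830,3),np.uint8); c[:323,:350]=a; c[:,350:]=b; save("hov.png",c[:,:800])
p,q=now()
p,q=plan(p,q,*pose(-65,40,16),7,1.0); plan(p,q,*pose(-100,33.5,16),8,1.0)
```

```text
A [-65.4  -0.5  83.5] B [107.7  -0.4 132.8] slant 15.89 yaw 0.02 F case [ 0.73  0.24 -3.67]
[1.0,-0.0,0.07,0.23,0.0,-0.0,-0.0,1.0,-0.01,0.16,0.6,0.0,-0.0,-0.0,1.0,-0.01,0.23,0.82,0.001,-0.0,-0.0,1.0,-0.01,0.26,0.89,-0.0,-0.001,-0.0,1.0,-0.01,0.23,0.82,0.0,0.0,-0.0,1.0,-0.0,0.17,0.6,0.001,0.0,-0.0,1.0,-0.01,0.06,0.23,-0.0,0.0,-0.0]
[1.0,0.0,0.15,-0.01,-0.0,0.0,-0.0,1.0,0.0,0.4,-0.04,-0.0,0.0,-0.0,1.0,0.0,0.57,-0.06,-0.0,0.0,-0.0,1.0,0.0,0.65,-0.06,-0.0,0.0,-0.0,1.0,0.0,0.65,-0.06,-0.0,0.0,-0.0,1.0,0.0,0.57,-0.06,-0.0,0.0,-0.0,1.0,0.0,0.4,-0.04,-0.0,0.0,-0.0,1.0,0.0,0.16,-0.01,-0.0,0.0,-0.0]
```

View pics/hov.png

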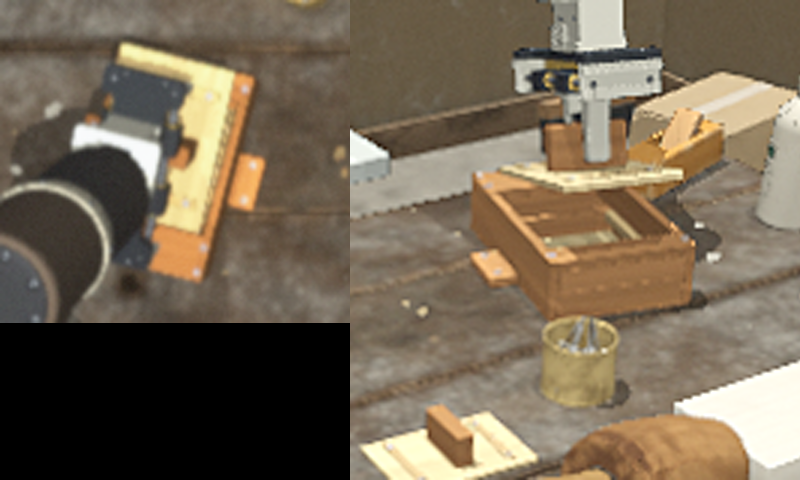

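The panel is held square over the opening, with its far end raised. In the inset the tin and case are undisturbed (tin near (580,360)). I lower it and feed it in.

Emit:
move_arm --moves '[1, 0, 0.07, 0.23, 0, 0, 0, 1, -0.01, 0.16, 0.6, 0, 0, 0, 1, -0.01, 0.23, 0.82, 0, 0, 0, 1, -0.01, 0.26, 0.89, 0.001, 0, 0, 1, -0.01, 0.23, 0.82, 0, 0, 0, 1, 0, 0.17, 0.6, 0.001, 0, 0, 1, -0.01, 0.06, 0.23, 0, 0, 0, 1, 0, 0, 0, 0, 0, 0]'

```text
clock: 8.0
tool_pos: [0.5315, 0.1591, 0.0877]
orientation: [-164.0, -0.1, -104.3]
force: [-0.2, 0.4, -2.0]
opening: 0.024
gripper_force: 30.0
```

Run:
```python
from h import *
where(); p,q=now()
plan(p,q,*pose(-100,33.5,16),8,1.0)
```

```text
A [-65.1  -0.   39.5] B [1.079e+02 1.000e-01 8.910e+01] slant 16.0 yaw 0.04 F case [-0.25  0.34 -1.99]
[1.0,0.0,0.15,-0.02,-0.0,-0.0,0.0,1.0,0.0,0.4,-0.04,-0.0,-0.0,0.0,1.0,0.0,0.56,-0.06,-0.0,-0.001,0.0,1.0,0.0,0.65,-0.07,-0.0,0.0,0.0,1.0,0.0,0.64,-0.08,-0.0,-0.0,0.0,1.0,0.0,0.57,-0.06,-0.0,-0.0,0.001,1.0,0.0,0.39,-0.04,-0.0,-0.001,-0.0,1.0,0.0,0.15,-0.02,-0.0,0.0,-0.0]
```

Emit:
move_arm --moves '[1, 0, 0.15, -0.02, 0, 0, 0, 1, 0, 0.4, -0.04, 0, 0, 0, 1, 0, 0.56, -0.06, 0, 0, 0, 1, 0, 0.65, -0.07, 0, 0, 0, 1, 0, 0.64, -0.08, 0, 0, 0, 1, 0, 0.57, -0.06, 0, 0, 0, 1, 0, 0.39, -0.04, 0, 0, 0, 1, 0, 0.15, -0.02, 0, 0, 0]'

```text
clock: 8.8
tool_pos: [0.4975, 0.1682, 0.0823]
orientation: [-164.0, -0.1, -104.3]
force: [-0.2, 0.2, -2.1]
opening: 0.0239
gripper_force: 30.0
```

Run:
```python
from h import *
where(); p,q=now()
plan(p,q,*pose(-106,33,14),5,1.0); plan(*pose(-106,33,14),*pose(-107.5,32,7),8,1.0)
```

```text
A [-100.3    0.3   34. ] B [72.7  0.5 83.7] slant 16.03 yaw 0.06 F case [-0.21  0.14 -2.11]
[1.0,0.0,0.05,0.03,-0.004,-0.0,0.0,1.0,0.01,0.12,0.06,-0.008,-0.0,0.0,1.0,0.02,0.15,0.08,-0.011,-0.0,0.001,1.0,0.01,0.12,0.07,-0.009,-0.001,-0.0,1.0,0.0,0.05,0.03,-0.003,0.0,-0.0]
[1.0,-0.0,-0.0,0.05,-0.005,0.0,0.0,1.0,0.0,-0.01,0.13,-0.014,-0.0,0.0,1.0,-0.0,-0.01,0.19,-0.02,0.0,0.0,1.0,0.0,-0.02,0.22,-0.022,0.0,0.0,1.0,0.0,-0.03,0.21,-0.023,0.0,0.0,1.0,-0.0,-0.02,0.19,-0.019,0.0,0.0,1.0,0.0,-0.02,0.13,-0.014,0.0,0.0,1.0,-0.0,-0.01,0.05,-0.005,0.0,0.0]
```

Emit:
move_arm --moves '[1, 0, 0.05, 0.03, -0.004, 0, 0, 1, 0.01, 0.12, 0.06, -0.008, 0, 0, 1, 0.02, 0.15, 0.08, -0.011, 0, 0, 1, 0.01, 0.12, 0.07, -0.009, 0, 0, 1, 0, 0.05, 0.03, -0.003, 0, 0, 1, 0, 0, 0, 0, 0, 0]'

```text
clock: 9.4
tool_pos: [0.4942, 0.1689, 0.0785]
orientation: [-166.0, -0.0, -104.3]
force: [-0.2, -0.7, -3.6]
opening: 0.0238
gripper_force: 30.0
```

Run:
```python
from h import *
where(); p,q=now()
plan(p,q,*pose(-107.5,32,7),8,1.0)
```

```text
A [-105.3    0.3   33. ] B [69.3  0.3 76.6] slant 14.03 yaw 0.02 F case [-0.05 -0.71 -3.57]
[1.0,0.0,0.0,0.05,-0.005,-0.0,0.0,1.0,0.0,0.0,0.13,-0.014,-0.0,0.0,1.0,0.01,-0.0,0.19,-0.02,-0.0,0.0,1.0,0.01,-0.01,0.21,-0.022,-0.0,0.0,1.0,0.0,-0.01,0.21,-0.023,-0.0,0.0,1.0,0.01,-0.02,0.19,-0.019,-0.001,0.0,1.0,-0.0,-0.01,0.13,-0.014,0.0,0.0,1.0,0.0,-0.0,0.05,-0.006,0.0,0.0]
```

Emit:
move_arm --moves '[1, 0, 0, 0.05, -0.005, 0, 0, 1, 0, 0, 0.13, -0.014, 0, 0, 1, 0.01, 0, 0.19, -0.02, 0, 0, 1, 0.01, -0.01, 0.21, -0.022, 0, 0, 1, 0, -0.01, 0.21, -0.023, 0, 0, 1, 0.01, -0.02, 0.19, -0.019, 0, 0, 1, 0, -0.01, 0.13, -0.014, 0, 0, 1, 0, 0, 0.05, -0.006, 0, 0]'

```text
clock: 10.2
tool_pos: [0.498, 0.1683, 0.0678]
orientation: [-173.0, 0.0, -104.3]
force: [5.0, -2.5, -1.5]
opening: 0.0237
gripper_force: 30.0
```

Run:
```python
from h import *
where(); p,q=now()
plan(p,q,*pose(-108.3,31.2,1),8,1.0)
```

```text
A [-106.4    0.6   32.6] B [72.3  0.7 54.6] slant 7.04 yaw 0.03 F case [ 5.52 -1.2  -1.54]
[1.0,0.0,0.0,0.05,-0.005,0.0,0.0,1.0,0.01,-0.0,0.12,-0.011,0.0,0.0,1.0,0.01,-0.0,0.17,-0.017,0.0,0.0,1.0,0.01,-0.01,0.2,-0.02,0.0,0.0,1.0,0.01,-0.01,0.19,-0.019,0.0,0.0,1.0,0.01,-0.01,0.18,-0.017,0.001,0.001,1.0,0.01,-0.01,0.12,-0.012,-0.0,-0.0,1.0,0.0,-0.01,0.04,-0.004,-0.0,-0.0]
```

The panel touches the groove's end wall at about -107.4 mm in my frame, so I back off about 1.5 mm and swing down there.

Run:
```python
from h import *
p,q=now()
p,q=plan(p,q,*pose(-105.2,32.2,7),2,1.0);plan(p,q,*pose(-105.5,31.2,1),10,1.0)
```

```text
[1.0,0.03,-0.06,0.03,-0.0,0.0,0.0,1.0,0.03,-0.05,0.03,-0.001,0.001,0.001]
[1.0,0.0,-0.0,0.03,-0.003,-0.0,-0.0,1.0,0.0,-0.02,0.08,-0.008,-0.0,-0.0,1.0,0.0,-0.02,0.12,-0.012,-0.0,-0.0,1.0,0.0,-0.02,0.14,-0.014,-0.0,-0.0,1.0,0.0,-0.03,0.15,-0.015,-0.0,-0.0,1.0,0.0,-0.04,0.16,-0.016,-0.0,-0.0,1.0,0.0,-0.03,0.14,-0.014,-0.0,-0.0,1.0,0.0,-0.03,0.11,-0.012,-0.0,-0.0]
[1.0,0.0,-0.02,0.08,-0.007,-0.0,-0.0,1.0,0.0,-0.01,0.03,-0.003,-0.0,-0.0]
```

Emit:
move_arm --moves '[1, 0.03, -0.1, 0.02, 0, 0, 0, 1, 0.03, -0.1, 0.02, 0, 0, 0, 1, 0, 0, 0, 0, 0, 0, 0]'

```text
$.moves: bad value
```

Run:
```python
from h import *
where(); p,q=now()
plan(p,q,*pose(-105.3,31.5,3),8,1.0)
```

```text
A [-106.4    0.6   32.6] B [72.3  0.7 54.6] slant 7.04 yaw 0.03 F case [ 5.52 -1.2  -1.54]
[1.0,0.0,-0.01,0.03,-0.003,0.0,0.0,1.0,0.01,-0.03,0.09,-0.008,0.0,0.0,1.0,0.01,-0.04,0.12,-0.011,0.0,0.0,1.0,0.01,-0.05,0.14,-0.013,0.0,0.0,1.0,0.01,-0.05,0.14,-0.013,0.0,0.0,1.0,0.01,-0.04,0.12,-0.011,0.001,0.001,1.0,0.01,-0.03,0.08,-0.008,-0.0,-0.0,1.0,0.0,-0.02,0.03,-0.003,-0.0,-0.0]
```

The last row had eight numbers, so the call was refused. I resend it.

Emit:
move_arm --moves '[1, 0.03, -0.1, 0.02, 0, 0, 0, 1, 0.03, -0.1, 0.02, 0, 0, 0, 1, 0, 0, 0, 0, 0, 0]'

```text
clock: 10.5
tool_pos: [0.4981, 0.1664, 0.0668]
orientation: [-173.0, -0.1, -104.3]
force: [0.3, -0.5, -3.0]
opening: 0.0237
gripper_force: 30.0
```

Run:
```python
from h import *
where(); p,q=now()
plan(p,q,*pose(-105.3,31.5,3),8,1.0)
```

```text
A [-105.9   -1.2   31.7] B [72.8 -1.1 53.5] slant 6.96 yaw 0.02 F case [ 0.39 -0.4  -3.03]
[1.0,-0.0,-0.01,0.03,-0.003,-0.0,0.0,1.0,-0.02,-0.02,0.07,-0.008,-0.0,0.0,1.0,-0.02,-0.04,0.11,-0.011,-0.0,0.0,1.0,-0.02,-0.04,0.12,-0.013,-0.001,0.0,1.0,-0.02,-0.04,0.12,-0.012,0.0,0.0,1.0,-0.02,-0.04,0.1,-0.011,0.0,0.0,1.0,-0.01,-0.02,0.07,-0.008,-0.0,0.0,1.0,-0.0,-0.01,0.03,-0.003,-0.0,0.0]
```

Emit:
move_arm --moves '[1, 0, -0.01, 0.03, -0.003, 0, 0, 1, -0.02, -0.02, 0.07, -0.008, 0, 0, 1, -0.02, -0.03, 0.11, -0.011, 0, 0, 1, -0.02, -0.03, 0.12, -0.013, 0, 0, 1, -0.02, -0.03, 0.12, -0.012, 0, 0, 1, -0.02, -0.03, 0.1, -0.011, 0, 0, 1, -0.01, -0.02, 0.07, -0.008, 0, 0, 1, 0, -0.01, 0.03, -0.003, 0, 0]'

```text
clock: 11.3
tool_pos: [0.5011, 0.1671, 0.0605]
orientation: [-177.0, -0.1, -104.3]
force: [-0.2, -0.2, -2.2]
opening: 0.0239
gripper_force: 30.0
```

Run:
```python
from h import *
where(); p,q=now()
plan(p,q,*pose(-105.4,30.5,0),8,1.0)
```

```text
A [-105.3    0.2   31.5] B [74.4  0.2 40.9] slant 2.99 yaw -0.01 F case [-0.15 -0.25 -2.19]
[1.0,0.0,-0.0,0.02,-0.002,-0.0,-0.0,1.0,0.0,-0.02,0.07,-0.006,-0.0,-0.0,1.0,0.01,-0.01,0.09,-0.009,-0.0,-0.0,1.0,0.0,-0.02,0.1,-0.009,-0.0,-0.0,1.0,0.01,-0.03,0.11,-0.01,-0.001,-0.0,1.0,0.0,-0.02,0.09,-0.008,0.0,-0.0,1.0,0.0,-0.01,0.06,-0.006,0.0,-0.0,1.0,0.0,-0.01,0.03,-0.002,0.0,-0.0]
```

Emit:
move_arm --moves '[1, 0, 0, 0.02, -0.002, 0, 0, 1, 0, -0.01, 0.07, -0.006, 0, 0, 1, 0, -0.01, 0.09, -0.009, 0, 0, 1, 0, -0.02, 0.1, -0.009, 0, 0, 1, 0, -0.02, 0.1, -0.01, 0, 0, 1, 0, -0.02, 0.09, -0.008, 0, 0, 1, 0, -0.01, 0.06, -0.006, 0, 0, 1, 0, -0.01, 0.03, -0.002, 0, 0]'

```text
clock: 12.1
tool_pos: [0.5022, 0.1668, 0.055]
orientation: [-180.0, -0.1, -104.3]
force: [0.3, -0.2, -2.5]
opening: 0.0237
gripper_force: 30.0
```

Run:
```python
from h import *
where()
```

```text
A [-105.6    0.2   30.6] B [74.4  0.2 30.6] slant 0.02 yaw -0.0 F case [ 0.33 -0.15 -2.49]
```

Emit:
move_arm --moves '[1, 0, 0, 0.02, 0, 0, 0, 1, 0, 0, 0.02, 0, 0, 0, 1, 0, 0, 0.02, 0, 0, 0, 1, 0, 0, 0, 0, 0, 0]'

```text
clock: 12.5
tool_pos: [0.502, 0.1668, 0.0545]
orientation: [-180.0, -0.0, -104.3]
force: [0.9, 0.6, -2.5]
opening: 0.0238
gripper_force: 30.0
```

Run:
```python
from h import *
where()
```

```text
A [-105.9    0.2   30.1] B [74.1  0.2 30.2] slant 0.05 yaw 0.02 F case [ 0.72  0.8  -2.47]
```

Emit:
move_arm --moves '[1, 0, 0, 0.03, 0, 0, 0, 1, 0, 0, 0.03, 0, 0, 0, 1, 0, 0, 0, 0, 0, 0]'

```text
clock: 12.8
tool_pos: [0.5021, 0.1669, 0.0544]
orientation: [-179.9, -0.0, -104.3]
force: [-3.1, -1.0, 5.0]
opening: 0.0236
gripper_force: 30.0
```

Emit:
move_arm --moves '[1, 0, 0, 0.03, 0, 0, 0, 1, 0, 0, 0.02, 0, 0, 0, 1, 0, 0, 0, 0, 0, 0]'

```text
clock: 13.1
tool_pos: [0.502, 0.1668, 0.0544]
orientation: [-179.9, -0.0, -104.3]
force: [-4.7, -0.3, 11.4]
opening: 0.0241
gripper_force: 30.0
```

Run:
```python
from h import *
where()
```

```text
A [-105.8    0.2   29.9] B [74.2  0.3 30.1] slant 0.06 yaw 0.03 F case [-4.51 -1.43 11.36]
```

Emit:
move_arm --moves '[1, 0, 0, -0.04, 0, 0, 0, 1, 0, 0, -0.04, 0, 0, 0, 1, 0, -0.05, 0, 0, 0, 0, 1, 0, -0.12, 0, 0, 0, 0, 1, 0, -0.15, 0, 0, 0, 0, 1, 0, -0.15, 0, 0, 0, 0, 1, 0, -0.1, 0, 0, 0, 0, 1, 0, 0, 0, 0, 0, 0]'

```text
clock: 13.9
tool_pos: [0.5076, 0.1655, 0.0544]
orientation: [-180.0, -0.0, -104.3]
force: [-3.6, 0.2, 5.4]
opening: 0.0236
gripper_force: 30.0
```

Run:
```python
from h import *
where()
```

```text
A [-100.1    0.3   30. ] B [79.9  0.3 30.1] slant 0.04 yaw 0.01 F case [-3.55 -0.7   5.39]
```

Emit:
move_arm --moves '[1, 0, -0.05, -0.03, 0, 0, 0, 1, 0, -0.1, -0.02, 0, 0, 0, 1, 0, -0.1, 0, 0, 0, 0, 1, 0, -0.1, 0, 0, 0, 0, 1, 0, -0.05, 0, 0, 0, 0, 1, 0, 0, 0, 0, 0, 0]'

```text
clock: 14.5
tool_pos: [0.5115, 0.1643, 0.0546]
orientation: [-180.0, -0.1, -104.3]
force: [-0.1, 0.8, -2.4]
opening: 0.0241
gripper_force: 30.0
```

Run:
```python
from h import *
where()
```

```text
A [-96.    0.1  30.1] B [84.   0.1 30.2] slant 0.04 yaw 0.01 F case [-0.32  0.71 -2.36]
```

Emit:
move_arm --moves '[1, 0, -0.05, 0.02, 0, 0, 0, 1, 0, -0.05, 0, 0, 0, 0, 1, 0, -0.05, 0, 0, 0, 0, 1, 0, 0, 0, 0, 0, 0]'

```text
clock: 14.9
tool_pos: [0.513, 0.1641, 0.0545]
orientation: [-179.9, -0.0, -104.3]
force: [-0.2, 0.2, -4.4]
opening: 0.0241
gripper_force: 30.0
```

Emit:
move_arm --moves '[1, 0, -0.05, 0, 0, 0, 0, 1, 0, -0.05, 0, 0, 0, 0, 1, 0, 0, 0, 0, 0, 0]'

```text
clock: 15.2
tool_pos: [0.514, 0.1638, 0.0546]
orientation: [-180.0, -0.0, -104.3]
force: [-0.0, 0.2, -2.5]
opening: 0.0239
gripper_force: 30.0
```

Run:
```python
from h import *
where()
```

```text
A [-93.5   0.2  30.1] B [86.5  0.3 30.2] slant 0.05 yaw 0.02 F case [-0.07  0.19 -2.53]
```

Emit:
move_arm --moves '[1, 0, -0.05, 0.02, 0, 0, 0, 1, 0, -0.05, 0, 0, 0, 0, 1, 0, 0, 0, 0, 0, 0]'

```text
clock: 15.5
tool_pos: [0.5149, 0.1636, 0.0544]
orientation: [-179.9, -0.0, -104.3]
force: [-1.3, -0.3, -0.4]
opening: 0.024
gripper_force: 30.0
```

Emit:
move_arm --moves '[1, 0, -0.05, 0, 0, 0, 0, 1, 0, -0.05, 0, 0, 0, 0, 1, 0, 0, 0, 0, 0, 0]'

```text
clock: 15.8
tool_pos: [0.5159, 0.1633, 0.0544]
orientation: [-180.0, -0.0, -104.3]
force: [-1.9, 0.3, -0.0]
opening: 0.0241
gripper_force: 30.0
```

Run:
```python
from h import *
where()
```

```text
A [-91.5   0.2  30. ] B [88.5  0.2 30.1] slant 0.05 yaw 0.01 F case [-1.89 -0.17 -0.04]
```

Emit:
move_arm --moves '[1, 0, -0.05, 0, 0, 0, 0, 1, 0, -0.05, 0, 0, 0, 0, 1, 0, 0, 0, 0, 0, 0]'

```text
clock: 16.1
tool_pos: [0.5168, 0.163, 0.0544]
orientation: [-180.0, -0.0, -104.3]
force: [-1.6, -0.7, 1.3]
opening: 0.0238
gripper_force: 30.0
```

Run:
```python
from h import *
where()
```

```text
A [-90.5   0.2  29.9] B [89.5  0.2 30.1] slant 0.05 yaw 0.01 F case [-1.33 -1.08  1.31]
```

Emit:
move_arm --moves '[1, 0, -0.05, 0, 0, 0, 0, 1, 0, -0.05, 0, 0, 0, 0, 1, 0, 0, 0, 0, 0, 0]'

```text
clock: 16.4
tool_pos: [0.5178, 0.1628, 0.0544]
orientation: [-180.0, -0.0, -104.3]
force: [-2.3, 1.0, 3.2]
opening: 0.0237
gripper_force: 30.0
```

Run:
```python
from h import *
where()
```

```text
A [-89.5   0.2  29.9] B [90.5  0.3 30.1] slant 0.05 yaw 0.01 F case [-2.52  0.39  3.23]
```

Emit:
move_arm --moves '[1, 0, -0.05, -0.01, 0, 0, 0, 1, 0, -0.05, 0, 0, 0, 0, 1, 0, 0, 0, 0, 0, 0]'

```text
clock: 16.7
tool_pos: [0.5188, 0.1625, 0.0544]
orientation: [-180.0, -0.0, -104.3]
force: [-0.4, 0.3, 2.5]
opening: 0.0237
gripper_force: 30.0
```

Run:
```python
from h import *
where()
```

```text
A [-88.5   0.2  29.9] B [91.5  0.2 30.1] slant 0.05 yaw 0.01 F case [-0.42  0.19  2.53]
```

Emit:
move_arm --moves '[1, 0, -0.05, -0.01, 0, 0, 0, 1, 0, -0.03, 0, 0, 0, 0, 1, 0, 0, 0, 0, 0, 0]'

```text
clock: 17.0
tool_pos: [0.5196, 0.1623, 0.0544]
orientation: [-180.0, -0.1, -104.3]
force: [-0.2, 0.8, -0.9]
opening: 0.0243
gripper_force: 30.0
```

Run:
```python
from h import *
where()
```

```text
A [-87.7   0.2  29.9] B [92.3  0.2 30.1] slant 0.05 yaw 0.01 F case [-0.4   0.72 -0.92]
```

Emit:
move_arm --moves '[1, 0, -0.05, 0, 0, 0, 0, 1, 0, -0.03, 0, 0, 0, 0, 1, 0, 0, 0, 0, 0, 0]'

```text
clock: 17.3
tool_pos: [0.5198, 0.1622, 0.0544]
orientation: [-180.0, -0.1, -104.3]
force: [-4.9, 2.2, 0.7]
opening: 0.0234
gripper_force: 30.0
```

Run:
```python
from h import *
where()
```

```text
A [-87.4   0.1  30. ] B [92.6  0.1 30. ] slant 0.01 yaw 0.01 F case [-5.32  0.92  0.71]
```

The stop is reached at about 5 N. I push to about 10 N and hold.

Emit:
move_arm --moves '[1, 0, -0.02, 0, 0, 0, 0, 1, 0, -0.02, 0, 0, 0, 0, 1, 0, 0, 0, 0, 0, 0]'

```text
clock: 17.6
tool_pos: [0.5198, 0.1622, 0.0544]
orientation: [180.0, -0.1, -104.3]
force: [-8.1, 3.2, 2.1]
opening: 0.024
gripper_force: 30.0
```

Emit:
move_arm --moves '[1, 0, 0, 0, 0, 0, 0, 1, 0, 0, 0, 0, 0, 0]'

```text
clock: 17.8
tool_pos: [0.5198, 0.1621, 0.0544]
orientation: [180.0, -0.1, -104.3]
force: [-6.6, 3.0, 2.2]
opening: 0.0243
gripper_force: 30.0
```

Run:
```python
from h import *
where()
```

```text
A [-87.4   0.   30.1] B [92.6  0.1 30. ] slant -0.02 yaw 0.02 F case [-7.09  1.25  2.21]
```

Emit:
move_arm --moves '[1, 0, -0.03, 0, 0, 0, 0, 1, 0, 0, 0, 0, 0, 0, 1, 0, 0, 0, 0, 0, 0, 1, 0, 0, 0, 0, 0, 0]'

```text
clock: 18.2
tool_pos: [0.5198, 0.1621, 0.0544]
orientation: [180.0, -0.1, -104.3]
force: [-8.3, 3.4, 2.5]
opening: 0.0238
gripper_force: 30.0
```

Emit:
move_arm --moves '[1, 0, 0, 0, 0, 0, 0, 1, 0, 0, 0, 0, 0, 0, 1, 0, 0, 0, 0, 0, 0]'

```text
clock: 18.5
tool_pos: [0.5198, 0.1621, 0.0544]
orientation: [180.0, -0.1, -104.3]
force: [-8.2, 3.5, 3.8]
opening: 0.0238
gripper_force: 30.0
```

Run:
```python
from h import *
where()
```

```text
A [-87.4  -0.   30.1] B [92.6  0.  30. ] slant -0.04 yaw 0.01 F case [-8.86  1.38  3.82]
```

Emit:
move_arm --moves '[1, 0, -0.02, 0, 0, 0, 0, 1, 0, -0.01, 0, 0, 0, 0, 1, 0, 0, 0, 0, 0, 0, 1, 0, 0, 0, 0, 0, 0]'

```text
clock: 18.9
tool_pos: [0.5198, 0.1621, 0.0544]
orientation: [179.9, -0.1, -104.3]
force: [-10.4, 5.6, 3.9]
opening: 0.0237
gripper_force: 30.0
```

Emit:
move_arm --moves '[1, 0, 0, 0, 0, 0, 0, 1, 0, 0, 0, 0, 0, 0, 1, 0, 0, 0, 0, 0, 0, 1, 0, 0, 0, 0, 0, 0]'

```text
clock: 19.3
tool_pos: [0.5198, 0.1621, 0.0544]
orientation: [179.9, -0.1, -104.3]
force: [-10.1, 5.5, 4.9]
opening: 0.0236
gripper_force: 30.0
```

Run:
```python
from h import *
where()
```

```text
A [-87.4   0.   30.1] B [92.6  0.  29.9] slant -0.06 yaw 0.01 F case [-11.13   2.84   4.87]
```

About 10–11 N was held for over 0.5 s. I ease the load off without pulling back, then release.

Emit:
move_arm --moves '[1, 0, 0.04, -0.02, 0, 0, 0, 1, 0, 0.04, -0.02, 0, 0, 0, 1, 0, 0.03, 0, 0, 0, 0, 1, 0, 0, 0, 0, 0, 0]'

```text
clock: 19.7
tool_pos: [0.5198, 0.1621, 0.0546]
orientation: [-180.0, -0.1, -104.3]
force: [-3.3, 3.4, -3.7]
opening: 0.0235
gripper_force: 30.0
```

Run:
```python
from h import *
where()
```

```text
A [-87.4   0.   30.2] B [92.6  0.  30.2] slant 0.01 yaw 0.01 F case [-4.01  2.45 -3.68]
```

Emit:
move_arm --moves '[1, 0, 0.02, 0.02, 0, 0, 0, 1, 0, 0, 0, 0, 0, 0, 2.4, 0, 0, 0, 0, 0, 0, 2.8, 0, 0, 0, 0, 0, 0, 3.4, 0, 0, 0, 0, 0, 0, 4, 0, 0, 0, 0, 0, 0, 4.6, 0, 0, 0, 0, 0, 0, 4.6, 0, 0, 0, 0, 0, 0]'

```text
clock: 20.5
tool_pos: [0.5202, 0.1623, 0.0549]
orientation: [-179.9, -0.0, -104.3]
force: [0.3, -0.1, -0.3]
opening: 0.0453
gripper_force: 0.0
```

Run:
```python
from h import *
where(); print(ctrl.get_obs()["opening"])
```

```text
A [-87.    0.3  30.4] B [93.   0.3 30.7] slant 0.07 yaw 0.01 F case [ 0.33 -0.05 -0.25]
0.04530101733488765
```

Released cleanly with no load. I back straight up and then swing clear to look.

Emit:
move_arm --moves '[4.6, 0, 0, -0.5, 0, 0, 0, 4.6, 0, 0, -1.2, 0, 0, 0, 4.6, 0, 0, -2, 0, 0, 0, 4.6, 0, 0, -2.5, 0, 0, 0, 4.6, 0, 0, -2.5, 0, 0, 0, 4.6, 0, 0, -2.5, 0, 0, 0, 4.6, 0, 0, -2, 0, 0, 0, 4.6, 0, 0, -1, 0, 0, 0]'

```text
clock: 21.3
tool_pos: [0.5207, 0.1628, 0.1999]
orientation: [-179.8, 0.1, -104.3]
force: [0.6, 0.7, -0.4]
opening: 0.0462
gripper_force: 0.0
```

Emit:
move_arm --moves '[4.6, 1, 0, 0, 0, 0, 0, 4.6, 2.5, 0, 0, 0, 0, 0, 4.6, 3.5, 0, 0, 0, 0, 0, 4.6, 3.5, 0, 0, 0, 0, 0, 4.6, 3.5, 0, 0, 0, 0, 0, 4.6, 3.5, 0, 0, 0, 0, 0, 4.6, 2.5, 0, 0, 0, 0, 0, 4.6, 1, 0, 0, 0, 0, 0]'

```text
clock: 22.1
tool_pos: [0.4661, -0.0434, 0.1959]
orientation: [179.9, -0.1, -104.4]
force: [1.2, 0.1, 0.6]
opening: 0.046
gripper_force: 0.0
```

Run:
```python
from h import *
o=ctrl.get_obs(); print(o["clock"],o["tool_pos"])
t,d=vision.snapshot("top"); s,_=vision.snapshot("scene"); P=cloud("top",d)
a=cv2.resize(t[165:285,125:225],(400,480),interpolation=cv2.INTER_CUBIC); b=cv2.resize(s[145:235,295:415],(400,300),interpolation=cv2.INTER_CUBIC)
c=np.zeros((480,800,3),np.uint8); c[:,:400]=a; c[:300,400:]=b; save("fin.png",c)
l=R.from_euler("z",CY,degrees=True).inv().apply((P-CO).reshape(-1,3))*1000
for n,m in(("left",[-60,-20,-50,-42]),("front",[-60,-20,-40,40]),("far",[20,60,-40,40]),("right",[-30,30,46,56])):
    k=(l[:,0]>m[0])&(l[:,0]<m[1])&(l[:,1]>m[2])&(l[:,1]<m[3]); print(n,k.sum(),np.median(l[k,2]).round(1))
k=(abs(l[:,0])<40)&(abs(l[:,1])<45)&(l[:,2]>70)&(l[:,2]<95); print("grip",k.sum(),l[k].mean(0).round(1))
```

```text
22.1 [ 0.46607821 -0.04335606  0.19588294]
left 38 307.5
front 347 38.5
far 360 38.5
right 67 37.9
grip 236 [-1.  -4.2 83.2]
```

View pics/fin.png

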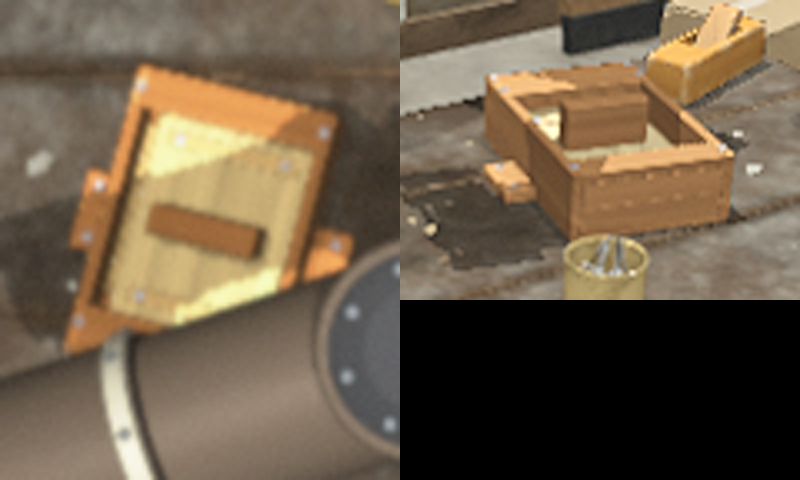

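The panel lies flat: its top is at 38.5 mm at both ends. The grip block is at (205,230) in the inset, both ends are under their rails, and the tin and case are unmoved. I hand it in.

```bash
python3 -c "
from plant import ctrl
print(ctrl.close_job())"
```

```text
the job is handed in; nothing more can be done
None
```

The panel lies flat on the ledges with both ends under their rails, pressed against the hidden stop at about 10–11 N and released; the job was handed in at about 22 s, without its result being shown to me.

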